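# Reload the leather curing station

### The arm

A 6-joint arm with a two-finger parallel gripper is mounted at the origin on the work surface. World frame = base frame: x ahead of the robot, y to its left, z up, the work surface at z = 0. Lengths are in m, angles in rad, forces in N, time in s.
With the tool pointing down it reaches from about 0.35 to 0.975 m from the base axis. Payload 4.9 kg.
Tool frame: the origin (TCP) lies midway between the tips of the shut fingers; the grasp point (between the pads) lies 19 mm behind it; z points along the fingers, y is the line along which they close (so a half turn about z gives the same grasp; the last joint's range is limited). The gripper opens to 85 mm and grips with 20 to 120 N. Pads are 22 mm wide; open, the fingers measure 114 mm over their backs; the gripper's body (76 mm by 85 mm) begins 54 mm behind the grasp point. The pads swing forward as they close: fully open they stand 13 mm farther back than shut.
Start: joints at [-1.339, 0.053, 1.613, -0, 1.476, -0.119], TCP at [0.215, -0.587, 0.231] pointing down, gripper open.
Joint ranges: [-3.01, 3.01], [-1.01, 2.22], [0.06, 2.58], [-1.02, 4.17], [0.09, 2.62], [-3.14, 3.14]. Speed limits (rad/s): [2.57, 2.57, 3.14, 3.14, 3.14, 3.14].

### API

Orientations are given as a unit quaternion [w, x, y, z].
In Python, from plant import state, grab_frame, camera_info, job_done, spot_in, masks_of, pinpoint gives the robot as it stands.
- The arm moves only by the shell command python3 -m handwheel 'ROWS' [OPENING]. ROWS is JSON, a list that holds one entry, the list of rows, each a list of 6 numbers: the shift along the world's x, y, z in m, then the turn, a rotation vector about the world's x, y, z in degrees. In form: [[[tx, ty, tz, ax, ay, az], ...]]. A call has 1 to 20 rows; each row shifts and turns the commanded pose from where the row before left it; what a row does not reach is not made up. A row lasts 1/12 s, in which the tool goes at most 41.7 mm and 7.16 degrees, less where a joint would pass 70% of its speed; a pose out of reach is approached as far as the arm can. A call is refused whole if a number of a shift passes 0.0417 or a number of a turn 7.16, either way. A call with a gripper value outside its range is refused whole. OPENING is the opening, from 0 (shut) to 1 (fully open), set as the call begins (- or left out, the last holds). The fingers move at their own pace and stop on an object; the grip force is fixed at half the most. Time passes only in rows, so rows that do not move let the fingers close. It gives the time, the measured TCP pose, the force, the opening and the grip force at its end, in the units of the state.
- state(): the state, without advancing time (a new reading comes with each control period).
- grab_frame(name): name is "scene" or "top" or "wrist"; returns (picture, depth): 480x640x3 uint8, blue, green, red; 480x640 float32, m along the optical axis (not along the pixel's ray), 0 where there is no reading.
- camera_info(name): a dict with "fx", "fy", "cx", "cy" (pixels), "T" (4x4, takes a point from camera to world coordinates). Camera axes: x right, y up, looking along -z (the intrinsics and any distortion apply to the point x, -y, -z); pixel columns grow to the right and rows downward; lengths in m; the calibration is good to about 2 mm. A picture is of the moment at which its call begins: read the wrist's pose just before it. camera_info takes no time and is no camera call; for the wrist camera it gives the pose at the moment of the call.
- job_done(): hands the job in; it is judged then, once.
Trained networks look in the newest picture that a camera, given by its name, has taken for a name from the list of things; names that differ only in an ending like _2 or _b are one class to them, and where a whole thing is asked for, a point or a joint stands for the part that bears it (a point fixed in the world has none). Each returns a list of dicts, best first, with "conf" (0 to 1); they miss things now and then, are a little off and sometimes report something else, mostly with a low value. They report only what shows in the picture. A call takes as long as a camera call. They do not tell look-alikes from the thing itself.
- spot_in(camera, thing): "box" ([left, top, width, height] in pixels, round what is visible of it).
- masks_of(camera, thing): "region" (480x640 bool, what is visible of it) and "box" ([left, top, width, height] in pixels, round what is visible of it).
- pinpoint(camera, thing): "position" ([column, row] in pixels: a listed point, or the origin of a listed thing).
The state is a dict: "time": time; "joint_pos": joint angles; "joint_vel": joint speeds; "joint_efforts": joint torques, N m; "tool_pos": TCP position; "tool_rot": TCP orientation; "contact_force": force on the tool from outside, world axes, zero at the start; "ft_torque": the same for the moment, N m; "gripper_width": opening from 0.0 (shut) to 1.0 (fully open); "grasp_force": force on a finger pad.
Only numpy, scipy, OpenCV 4.12 (cv2) and the standard library are available. Lean on these libraries where they do the work, as an engineer would, in place of code of your own. Each camera call takes 0.05 s, during which the arm holds its last target. There are 200 camera calls.

### The job

First take the cured tan plaque out of the spring-clip bracket and lay it flat in the grey tray, then press every black plaque fully home in a bay of the bracket, ears in the slots and lying flat on its base. Once they are all seated, slip the lamp's keyholes over the two studs of the mount and slide it home until it stops, and finally push the lamp switch over to on. Do not knock over the jars or the cup.

Things in the scene. Friction and masses are not known exactly. Their poses are not given: they have to be found in the camera images.
- plaque0: Aluminium plate 50 (x) by 80 (y) by 6 mm, black leather on top, a steel ear 24 mm wide, 12 long at the middle of each short end (104 over ears). White grip rib on the middle: 12 thick (x), 50 long (y), from 6 to 41 mm up. 0.16 kg. Origin: underside centre. Lies rib up on the yellow board (12 mm above the table). Two or three of plaque0-2 exist, else None.
- plaque1: Aluminium plate 50 (x) by 80 (y) by 6 mm, black leather on top, a steel ear 24 mm wide, 12 long at the middle of each short end (104 over ears). White grip rib on the middle: 12 thick (x), 50 long (y), from 6 to 41 mm up. 0.16 kg. Origin: underside centre. Lies rib up on the yellow board (12 mm above the table). Two or three of plaque0-2 exist, else None.
- plaque2: Aluminium plate 50 (x) by 80 (y) by 6 mm, black leather on top, a steel ear 24 mm wide, 12 long at the middle of each short end (104 over ears). White grip rib on the middle: 12 thick (x), 50 long (y), from 6 to 41 mm up. 0.16 kg. Origin: underside centre. Lies rib up on the yellow board (12 mm above the table). Two or three of plaque0-2 exist, else None.
- done0: Aluminium plate 50 (x) by 80 (y) by 6 mm, tan-brown leather on top, a steel ear 24 mm wide, 12 long at the middle of each short end (104 over ears). White grip rib on the middle: 12 thick (x), 50 long (y), from 6 to 41 mm up. 0.16 kg. Origin: underside centre. Starts clipped in bay0. Just one of done0-2 exists, the others are None.
- done1: Aluminium plate 50 (x) by 80 (y) by 6 mm, tan-brown leather on top, a steel ear 24 mm wide, 12 long at the middle of each short end (104 over ears). White grip rib on the middle: 12 thick (x), 50 long (y), from 6 to 41 mm up. 0.16 kg. Origin: underside centre. Starts clipped in bay1. Just one of done0-2 exists, the others are None.
- done2: Aluminium plate 50 (x) by 80 (y) by 6 mm, tan-brown leather on top, a steel ear 24 mm wide, 12 long at the middle of each short end (104 over ears). White grip rib on the middle: 12 thick (x), 50 long (y), from 6 to 41 mm up. 0.16 kg. Origin: underside centre. Starts clipped in bay2. Just one of done0-2 exists, the others are None.
- bracket: Blue fixed bracket, base 215 (x) by 118 (y) by 6 mm, three bays 70 mm apart in x. A rail along each long side, 20 mm high over the table, 42.5 to 56.5 mm from the middle line, has an open-topped slot 28 mm wide per bay. Brass spring clips on both sides of each slot: smooth round noses (radius 6, centre 16 mm above the table) narrow it to 21.6 mm; 7 N/mm. Origin: underside centre, on the table.
- bay0 (a point): Middle of bay 0 (the -x one), on the bracket's base, 6 mm above the table, bracket's axes; a seated plaque's origin lies here, its y along the bracket's y (half turn allowed). Lower it level, ears into the slots (play 2 mm each side in x, 2.5 mm each way in y), and press with 6 to 15 N past the clips; it will not seat by its weight. The same pull lifts it out.
- bay1 (a point): Middle of bay 1 (the middle one), as bay0.
- bay2 (a point): Middle of bay 2 (the +x one), as bay0.
- tray: Fixed grey tray, 165 (x) by 115 (y) mm outside, walls 5 mm thick and 20 mm high, floor 5 mm thick. For the cured plaque, which lies flat inside with its long side along the tray's x. Origin: underside centre, on the table.
- lamp: LED lamp on the board. Yellow foot 110 (x) by 132 (y) by 6 mm; mast; black head 36 by 72 mm, 46 to 62 mm up; grey grip rib on top 12 thick (x), 50 long (y), 62 to 98 mm up. Two keyholes at y = +46, -46: 24 mm square opening, x 5 to 29, leading into a 12 mm wide slot that ends at x = -22 mm. 0.45 kg. Origin: underside centre.
- mount: Dark steel plate fixed on the board, 140 (x) by 150 (y) by 8 mm, with two upright studs at x = 0, y = +46, -46 mm: shank 8 mm thick and 9 mm high, then a head 18 mm wide, 6 mm high. Set the lamp's openings over the heads, foot flat on the plate (studs at lamp x = 17), then slide it towards the lamp's own +x till it stops. Either way round. Origin: underside centre.
- stud_mid (a point): Midway between the studs on the mount's top face (20 mm above the table), mount's axes. With the lamp slid home it lies at x = -18, y = 0, z = 0 mm in the lamp's frame.
- switch (a joint): Lamp power switch, a toggle lever with a red ball on a grey block. 0 to 0.12 rad: off, leaning 0.5 rad to the block's -x; 1.0: on, leaning 0.5 rad to its +x. Pivot 22 mm above the block's underside. Stays where left; takes about 1 N at the tip.
- switch_tip (a point): Centre of the red ball (26 mm across) at the end of the switch lever, 70 mm from its pivot.
- switch_base: Grey block of the switch, 70 (x) by 50 by 25 mm, fixed on the board; origin at its underside centre, 12 mm above the table. The lever swings in its x-z plane, on is towards +x.
- jar_black: Bystander: amber glass jar with black cap, 48 mm wide, 60 mm high, on the board. Origin at its underside.
- jar_white: Bystander: white jar, 52 mm wide, 55 mm high, on the board. Origin at its underside.
- cup: Bystander: steel cup, 64 mm wide, 70 mm high. Origin at its underside.
There are look-alikes about, which are no part of the job. Leave any turquoise look-alike of the done0 alone.

How it is judged:
By the outcome, as a careful person would: the job done as asked, in the order asked, and still so for the second after the job is handed in, with the robot touching nothing.
Of plaque0, plaque1, plaque2 only 2 to 3 are there at a start; the rules pass over those that are not, and their reading is None.
Of done0, done1, done2 only 1 to 1 are there at a start; the rules pass over those that are not, and their reading is None.
At some moment in a run one of plaque0, plaque1, plaque2 may be knocked a few centimetres aside while the robot is not near it.
It also fails if it takes over 208 s, if anything falls off the work surface, if the arm or the gripper's body presses on something with over 40 N, if the wrist force passes 120 N, or if a joint passes its speed limit or range.

## Working session

There is one attempt and no reset: what is moved stays moved. The work goes in short steps, Python scripts to look and compute and a shell command to move; the robot and the scene stay as the last step left them, time stands still between calls to the robot, and variables do not carry over. Pictures are saved under pics/ and viewed, at most 16 in all, crops included, and the job is handed in when it is done.

```bash
ls; mkdir -p pics; python3 - <<'E'
from plant import *
import cv2,numpy as np
for c in ["top","scene"]:
    p,d=grab_frame(c); cv2.imwrite(f"pics/{c}0.png",p); np.save(f"{c}d.npy",d)
    i=camera_info(c); print(c,i["fx"],i["fy"],i["cx"],i["cy"],np.round(i["T"],3).tolist(),[k for k in i])
print(state())
E
```

```text
pics
top 511.71754294897795 511.71754294897795 325.8886518937163 238.26541505987623 [[0.007, 0.982, -0.186, 0.217], [-1.0, 0.006, -0.01, -0.021], [-0.009, 0.186, 0.982, 1.458], [0.0, 0.0, 0.0, 1.0]] ['fx', 'fy', 'cx', 'cy', 'T']
scene 538.0529569411556 538.0529569411556 329.9924034779215 240.97248767984007 [[0.576, -0.674, 0.463, 1.147], [0.818, 0.471, -0.33, -0.47], [0.004, 0.569, 0.822, 1.254], [0.0, 0.0, 0.0, 1.0]] ['fx', 'fy', 'cx', 'cy', 'T']
{'time': 0.1, 'joint_pos': array([-1.33901908e+00,  5.33205141e-02,  1.61419876e+00, -2.90607696e-06,
        1.47597598e+00, -1.19025540e-01]), 'joint_vel': array([ 2.08172779e-03, -6.30703534e-04, -3.15996293e-03,  2.24139052e-04,
        1.20779651e-05,  9.49506774e-04]), 'joint_efforts': array([-2.65000608e-04, -3.94907999e+01, -3.71361637e+01, -1.33101430e-04,
        3.96989679e-03,  6.77328785e-06]), 'tool_pos': array([ 0.21463395, -0.58637755,  0.23014242]), 'tool_rot': array([-9.49705006e-04,  9.84656104e-01,  1.74503442e-01, -5.50459028e-05]), 'contact_force': array([ 0.00407927, -0.0725073 ,  0.41921759]), 'ft_torque': array([-0.01037632,  0.01132192,  0.01974415]), 'grasp_force': 0.0, 'gripper_width': 0.9994099526533614}
```

View pics/top0.png

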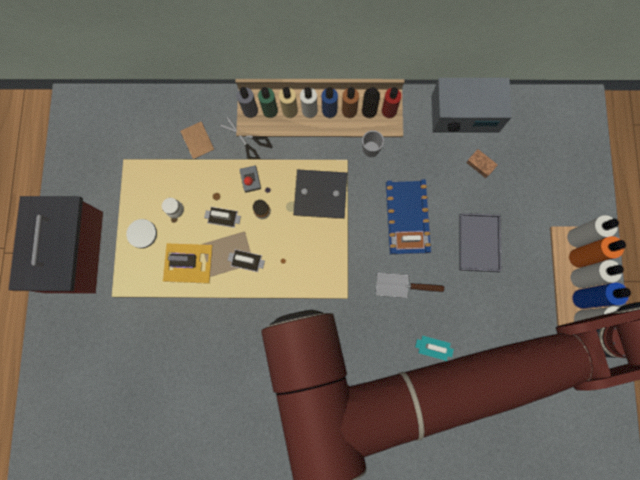

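View pics/scene0.png

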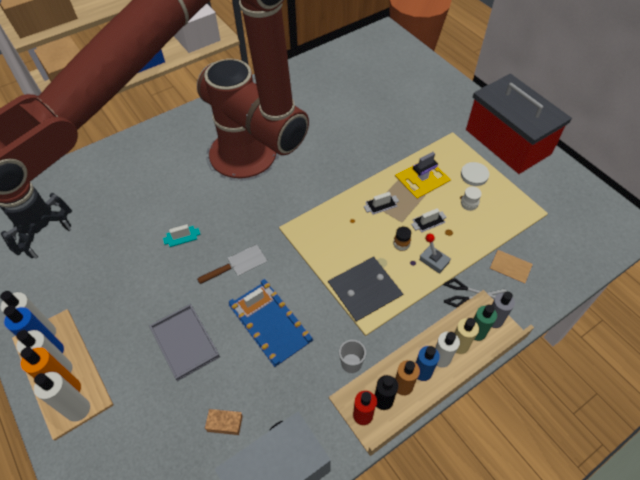

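Top view: black plaques at (222,217) and (246,261), two in all. The tan plaque is clipped in the bracket at (409,240). The turquoise look-alike at (435,348) is to be left alone. Also the tray (480,242), mount (320,193), lamp (188,263), switch (250,179), jars (261,208) and (171,207), and cup (372,143).

```bash
cat > h.py <<'E'
from plant import *
import cv2,numpy as np
def cloud(cam):
    i=camera_info(cam); p,d=grab_frame(cam)
    v,u=np.mgrid[:480,:640]
    P=np.stack([(u-i["cx"])/i["fx"]*d,-(v-i["cy"])/i["fy"]*d,-d],-1)@i["T"][:3,:3].T+i["T"][:3,3]
    P[d==0]=np.nan
    return p,P
def px(cam,uv,z):
    i=camera_info(cam); r=i["T"][:3,:3]@np.array([(uv[0]-i["cx"])/i["fx"],-(uv[1]-i["cy"])/i["fy"],-1]); o=i["T"][:3,3]
    return o+r*(z-o[2])/r[2]
def rect(pts):
    """centre mm, long side, short side, angle of long side from world x (deg)"""
    (c,(w,h),a)=cv2.minAreaRect((pts[:,:2]*1000).astype(np.float32))
    if h>w: w,h,a=h,w,a+90
    return np.round(c,1),round(w),round(h),round((a+90)%180-90,1)
E
python3 - <<'E'
from h import *
p,P=cloud("top")
for n in ["plaque0","done0","bracket","tray","lamp","mount","switch_base","switch","jar_black","jar_white","cup"]:
    for m in masks_of("top",n)[:4]:
        Q=P[m["region"]]; Q=Q[np.isfinite(Q[:,0])]
        if len(Q)<5: continue
        print(n,round(m["conf"],2),m["box"],*rect(Q),"z",np.round(np.percentile(Q[:,2],[5,50,95])*1000))
for n in ["switch_tip","stud_mid","lamp","mount","bay0","bay1","bay2","plaque0","done0"]:
    print(n,[(round(q["conf"],2),np.round(q["position"])) for q in pinpoint("top",n)[:4]])
# ribs / raised pieces: z above 25mm components in work area
for lo,hi,nm in[(.025,.07,"rib"),(.06,.13,"hi")]:
    M=((P[...,2]>lo)&(P[...,2]<hi)&(P[...,0]>.25)).astype(np.uint8)
    n,L,S,C=cv2.connectedComponentsWithStats(M)
    for k in range(1,n):
        if 15<S[k,4]<900 and 110<C[k][0]<520 and 130<C[k][1]<300: print(nm,C[k].round(),S[k,4],*rect(P[L==k]),"z",np.nanmedian(P[L==k][:,2]).round(3))
a=p[150:300,115:355]; cv2.imwrite("pics/crop1.png",cv2.resize(a,None,fx=3.3,fy=3.3,interpolation=cv2.INTER_CUBIC))
E
```

```text
plaque0 0.96 [228.8, 251.4, 31.3, 22.2] [424.6 224. ] 107 54 75.5 z [11. 18. 52.]
plaque0 0.79 [203.3, 209.6, 33.4, 18.6] [552.6 294.8] 103 52 80.4 z [12. 18. 52.]
plaque0 0.45 [159.7, 199.3, 26.5, 18.5] [572. 432.] 50 49 -33.5 z [26. 63. 69.]
done0 0.73 [391.4, 229.4, 39.5, 23.2] [ 489.7 -248.4] 104 54 -86.1 z [ 7. 13. 48.]
done0 0.61 [414.1, 335.0, 38.7, 25.7] [ 185.  -307.8] 105 50 74.1 z [ 2.  7. 42.]
bracket 0.8 [382.2, 180.2, 48.6, 76.2] [ 557.8 -243.4] 217 121 2.3 z [ 1.  7. 23.]
bracket 0.24 [203.1, 208.1, 32.2, 21.3] [552.6 296.8] 106 56 84.0 z [11. 18. 51.]
tray 0.76 [458.4, 214.0, 44.7, 58.3] [ 483.9 -450. ] 173 126 -2.7 z [ 0.  6. 21.]
lamp 0.63 [165.5, 244.1, 51.5, 41.0] [417.5 389.9] 136 111 88.0 z [ 11.  17. 104.]
mount 0.97 [290.8, 166.1, 58.9, 51.3] [623.7  12.2] 150 144 86.6 z [14. 19. 25.]
switch_base 0.38 [203.4, 205.6, 32.7, 22.4] [552.4 296.5] 106 53 80.4 z [11. 18. 51.]
switch 0.64 [241.9, 179.1, 15.6, 6.5] [633.6 208.2] 20 18 -44.3 z [ 98. 105. 111.]
jar_black 0.79 [251.7, 203.4, 18.2, 15.7] [566.7 178.7] 44 44 -15.2 z [19. 68. 75.]
jar_white 0.89 [161.0, 197.
[... 1015 characters left out ...]
8 z 0.033
rib [335. 193.] 30 [618.5 -32.3] 20 15 -61.4 z 0.032
rib [172. 207.] 311 [571.5 432.9] 50 48 -44.7 z 0.063
rib [261. 210.] 158 [566.8 178.9] 45 44 88.2 z 0.063
rib [220. 215.] 110 [553.2 294.2] 50 20 73.4 z 0.049
rib [140. 233.] 536 [499.1 524.1] 82 80 71.2 z 0.028
rib [410. 238.] 101 [ 487.3 -245.1] 49 13 -87.2 z 0.046
rib [193. 263.] 32 [414.  358.9] 40 17 -24.2 z 0.067
rib [244. 259.] 101 [424.9 221.7] 51 13 77.0 z 0.051
hi [372. 141.] 130 [ 765.1 -138.6] 64 60 -0.5 z 0.068
hi [248. 181.] 70 [634.7 209.6] 24 23 -56.8 z 0.104
hi [169. 206.] 204 [572.8 434.1] 47 45 22.0 z 0.065
hi [259. 207.] 191 [568.8 179.6] 42 41 -41.2 z 0.07
hi [181. 260.] 382 [417.3 388.5] 73 40 -89.5 z 0.074
```

View pics/crop1.png

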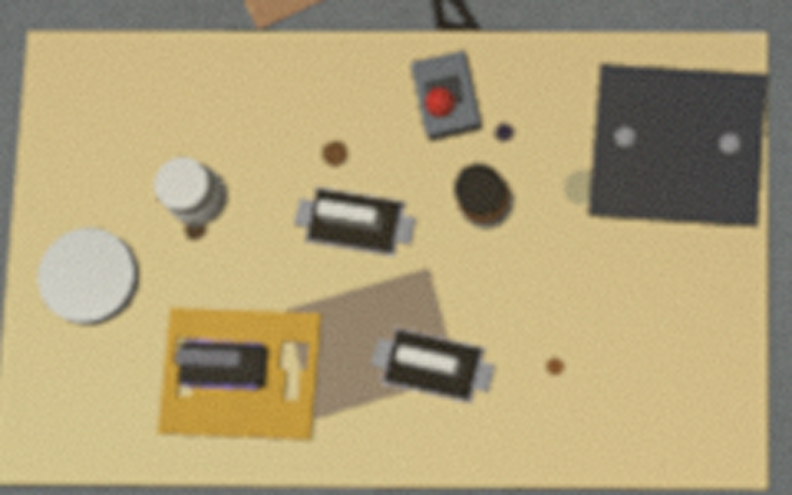

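The crop shows the lamp's keyhole opening at (293,350) facing up the picture (world +x), with its slot running below. The switch ball at (440,100) sits on the -x end of its block, so it is off. The mount studs are at (624,137) and (730,143). Tan plaque: of the two "done" hits, (409,240) is tan and in the bracket, while (435,348) is turquoise, so I take the first. I'll move over it now and look with the wrist camera.

```bash
python3 -m handwheel '[[[0.0228,0.0283,0,0,0,6.1],[0.0228,0.0283,0,0,0,6.1],[0.0228,0.0283,0,0,0,6.1],[0.0228,0.0283,0,0,0,6.1],[0.0228,0.0283,0,0,0,6.1],[0.0228,0.0283,0,0,0,6.1],[0.0228,0.0283,0,0,0,6.1],[0.0228,0.0283,0,0,0,6.1],[0.0228,0.0283,0,0,0,6.1],[0.0228,0.0283,0,0,0,6.1],[0.0228,0.0283,0,0,0,6.1],[0.0228,0.0283,0,0,0,6.1],[0,0,0,0,0,0],[0,0,0,0,0,0],[0,0,0,0,0,0]]]' 1
cat >> h.py <<'E'
def yaw():
    """angle (deg, mod 180) of the closing line and tool tilt"""
    from scipy.spatial.transform import Rotation as R
    s=state(); q=s["tool_rot"]; M=R.from_quat([q[1],q[2],q[3],q[0]]).as_matrix()
    a=np.degrees(np.arctan2(M[1,1],M[0,1])); return round((a+90)%180-90,2),round(np.degrees(np.arccos(-M[2,2])),2),s["tool_pos"].round(4)
E
python3 - <<'E'
from h import *
print(yaw(),state()["joint_pos"].round(2))
p,P=cloud("wrist"); cv2.imwrite("pics/w1.png",p); print(camera_info("wrist")["T"].round(3).tolist())
for n in ["done0","bracket","tray"]:
    for m in masks_of("wrist",n)[:3]:
        Q=P[m["region"]]; Q=Q[np.isfinite(Q[:,0])]
        print(n,round(m["conf"],2),m["box"],*rect(Q),"z",np.round(np.percentile(Q[:,2],[5,50,95])*1000))
        R=Q[(Q[:,2]>.035)&(Q[:,2]<.06)]
        if len(R)>20: print(" rib",*rect(R),np.median(R[:,2]))
E
```

```text
time: 2.4
tool_pos: [0.4882, -0.2475, 0.2313]
tool_rot: [-0.0, 0.687, 0.727, -0.0]
contact_force: [-0.1, 0.4, -0.0]
gripper_width: 1.003
grasp_force: 0.0
(np.float64(3.27), np.float64(0.04), array([ 0.4882, -0.2475,  0.2313])) [-0.6  -0.13  1.79 -0.    1.48 -0.66]
[[0.998, -0.054, -0.017, 0.483], [0.057, 0.946, 0.32, -0.166], [-0.002, -0.321, 0.947, 0.374], [0.0, 0.0, 0.0, 1.0]]
done0 0.97 [289.6, 122.7, 60.7, 117.9] [ 486.4 -244.8] 108 51 -87.8 z [11. 13. 48.]
 rib [ 486.5 -243.2] 50 12 -87.8 0.047242301499363176
done0 0.83 [2.4, 195.1, 13.6, 80.1] [ 207.2 -311. ] 81 11 81.2 z [2. 6. 8.]
bracket 0.71 [273.1, 110.4, 269.8, 143.9] [ 560.8 -242.7] 225 124 2.1 z [ 5.  6. 21.]
tray 0.81 [214.7, 316.3, 178.5, 125.1] [ 481.7 -452.2] 174 136 -2.2 z [ 4.  6. 20.]
```

View pics/w1.png

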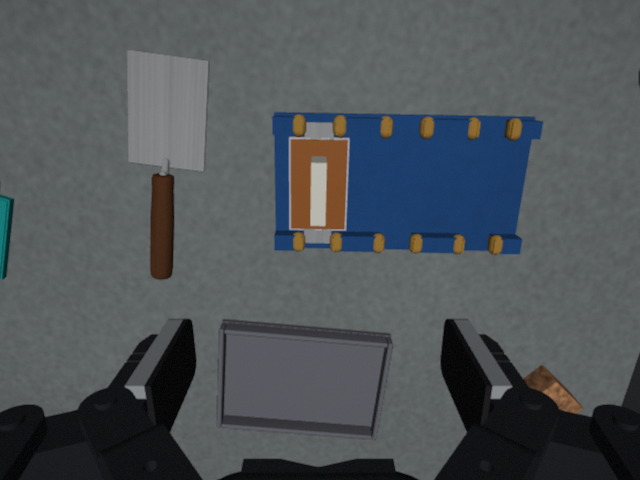

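The wrist view confirms it: tan leather plaque with white rib at (318,185), clipped in the blue bracket, turquoise piece far left at (5,235), tray at (305,380). Now I grasp it.

```bash
python3 -m handwheel '[[[-0.0017,0.004,-0.026,0,0,-1],[0,0,-0.026,0,0,0],[0,0,-0.026,0,0,0],[0,0,-0.026,0,0,0],[0,0,-0.026,0,0,0],[0,0,-0.026,0,0,0],[0,0,-0.026,0,0,0],[0,0,-0.015,0,0,0],[0,0,-0.013,0,0,0],[0,0,0,0,0,0],[0,0,0,0,0,0]]]'
python3 -m handwheel '[[[0,0,0,0,0,0],[0,0,0,0,0,0],[0,0,0,0,0,0],[0,0,0,0,0,0],[0,0,0,0,0,0],[0,0,0,0,0,0],[0,0,0,0,0,0],[0,0,0,0,0,0]]]' 0
```

```text
time: 3.52
tool_pos: [0.4863, -0.2437, 0.0211]
tool_rot: [-0.0, 0.693, 0.721, -0.0]
contact_force: [-0.4, -0.4, 0.4]
gripper_width: 0.997
grasp_force: 0.0
time: 4.18
tool_pos: [0.4872, -0.2435, 0.0219]
tool_rot: [0.001, 0.693, 0.721, 0.0]
contact_force: [0.5, 0.4, 2.3]
gripper_width: 0.128
grasp_force: 59.1
```

```bash
python3 -m handwheel '[[[0,0,0.004,0,0,0],[0,0,0.006,0,0,0],[0,0,0.01,0,0,0],[0,0,0.015,0,0,0],[0,0,0.025,0,0,0],[0,0,0.03,0,0,0],[0,0,0.028,0,0,0]]]'
python3 -m handwheel '[[[-0.0003,-0.0148,0,0,0,-6.76],[-0.0003,-0.0148,0,0,0,-6.76],[-0.0003,-0.0148,0,0,0,-6.76],[-0.0003,-0.0148,0,0,0,-6.76],[-0.0003,-0.0148,0,0,0,-6.76],[-0.0003,-0.0148,0,0,0,-6.76],[-0.0003,-0.0148,0,0,0,-6.76],[-0.0003,-0.0148,0,0,0,-6.76],[-0.0003,-0.0148,0,0,0,-6.76],[-0.0003,-0.0148,0,0,0,-6.76],[-0.0003,-0.0148,0,0,0,-6.76],[-0.0003,-0.0148,0,0,0,-6.76],[-0.0003,-0.0148,0,0,0,-6.76],[-0.0003,-0.0148,0,0,0,-6.76],[0,0,0,0,0,0],[0,0,0,0,0,0]]]'
```

```text
time: 4.77
tool_pos: [0.4857, -0.2428, 0.1399]
tool_rot: [-0.001, 0.693, 0.721, -0.0]
contact_force: [0.5, 0.1, -0.6]
gripper_width: 0.125
grasp_force: 60.9
time: 6.1
tool_pos: [0.4819, -0.4505, 0.1389]
tool_rot: [-0.001, 1.0, -0.02, -0.001]
contact_force: [-0.5, 0.1, -1.6]
gripper_width: 0.125
grasp_force: 60.8
```

```bash
python3 - <<'E'
from h import *
print(yaw())
E
python3 -m handwheel '[[[0,0,-0.02,0,0,0],[0,0,-0.025,0,0,0],[0,0,-0.025,0,0,0],[0,0,-0.02,0,0,0],[0,0,-0.012,0,0,0],[0,0,-0.006,0,0,0],[0,0,-0.006,0,0,0],[0,0,-0.003,0,0,0],[0,0,0,0,0,0],[0,0,0,0,0,0]]]'
```

```text
(np.float64(87.73), np.float64(0.1), array([ 0.4819, -0.4505,  0.1389]))
time: 6.93
tool_pos: [0.4831, -0.4511, 0.0235]
tool_rot: [0.001, 1.0, -0.02, 0.001]
contact_force: [-0.8, 0.6, -1.0]
gripper_width: 0.125
grasp_force: 61.0
```

```bash
python3 -m handwheel '[[[0,0,-0.002,0,0,0],[0,0,0,0,0,0]]]'
python3 -m handwheel '[[[0,0,0,0,0,0],[0,0,0,0,0,0],[0,0,0,0,0,0],[0,0,0,0,0,0],[0,0,0.01,0,0,0],[0,0,0.03,0,0,0],[0,0,0.04,0,0,0],[0,0,0.04,0,0,0],[0,0,0.04,0,0,0],[0,0,0.04,0,0,0]]]' 0.5
python3 -m handwheel '[[[-0.0032,0.0374,0,0,0,4.38],[-0.0032,0.0374,0,0,0,4.38],[-0.0032,0.0374,0,0,0,4.38],[-0.0032,0.0374,0,0,0,4.38],[-0.0032,0.0374,0,0,0,4.38],[-0.0032,0.0374,0,0,0,4.38],[-0.0032,0.0374,0,0,0,4.38],[-0.0032,0.0374,0,0,0,4.38],[-0.0032,0.0374,0,0,0,4.38],[-0.0032,0.0374,0,0,0,4.38],[-0.0032,0.0374,0,0,0,4.38],[-0.0032,0.0374,0,0,0,4.38],[-0.0032,0.0374,0,0,0,4.38],[-0.0032,0.0374,0,0,0,4.38],[-0.0032,0.0374,0,0,0,4.38],[-0.0032,0.0374,0,0,0,4.38],[-0.0032,0.0374,0,0,0,4.38],[-0.0032,0.0374,0,0,0,4.38],[0,0,0,0,0,0],[0,0,0,0,0,0]]]'
cat >> h.py <<'E'
def show(cam,names,lo,hi,f=None):
    """oriented boxes of found things; rib = points with lo<z<hi"""
    print("tool",*yaw())
    p,P=cloud(cam)
    if f: cv2.imwrite(f,p)
    for n in names:
        for m in masks_of(cam,n)[:3]:
            Q=P[m["region"]]; Q=Q[np.isfinite(Q[:,0])]
            if len(Q)<30: continue
            R=Q[(Q[:,2]>lo)&(Q[:,2]<hi)]
            print(n,round(m["conf"],2),np.round(m["box"]),*rect(Q),"z",np.round(np.percentile(Q[:,2],[5,50,95])*1000),*(("rib",)+rect(R) if len(R)>20 else ()))
    return p,P
E
python3 - <<'E'
from h import *
show("wrist",["plaque0"],.04,.06)
show("top",["plaque0","done0"],.04,.06,"pics/top1.png")
E
```

```text
time: 7.1
tool_pos: [0.4828, -0.4509, 0.021]
tool_rot: [0.0, 1.0, -0.02, 0.0]
contact_force: [-0.3, 0.6, -1.9]
gripper_width: 0.13
grasp_force: 61.0
time: 7.93
tool_pos: [0.4823, -0.4503, 0.2233]
tool_rot: [0.0, 1.0, -0.02, 0.0]
contact_force: [0.1, -1.0, 0.4]
gripper_width: 0.499
grasp_force: 0.0
time: 9.6
tool_pos: [0.4244, 0.2242, 0.2211]
tool_rot: [0.0, 0.784, 0.621, 0.0]
contact_force: [-0.3, 0.3, 0.6]
gripper_width: 0.496
grasp_force: 0.0
tool -13.29 0.04 [0.4244 0.2242 0.2211]
plaque0 0.66 [426.   0.  73. 132.] [550.  293.1] 94 53 79.0 z [17. 19. 53.] rib [551.  298.5] 50 13 80.8
plaque0 0.57 [286. 131.  64. 119.] [423.5 224.9] 104 50 77.9 z [18. 19. 54.] rib [423.8 224.7] 50 12 77.1
plaque0 0.56 [184.   3. 160.  83.] [414.  352.8] 112 57 -3.4 z [17. 18. 74.]
tool -13.52 0.04 [0.4249 0.2223 0.2208]
plaque0 0.68 [232. 255.  31.  18.] [423.4 216.1] 90 47 78.0 z [11. 18. 49.]
done0 0.96 [416. 338.  37.  24.] [ 185.4 -305.9] 106 52 75.5 z [ 0.  7. 41.] rib [ 184.5 -306.9] 51 11 73.5
done0 0.72 [473. 223.  17.  40.] [ 482.  -453.4] 102 51 -2.3 z [ 6. 13. 47.] rib [ 483.4 -452.6] 50 14 -2.4
```

View pics/top1.png

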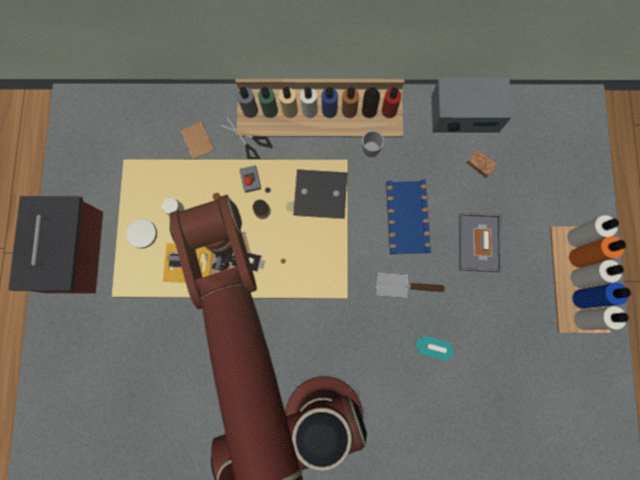

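The tan plaque lies flat in the tray at (481,243), long side along the tray. Now I grasp the first black plaque, at (246,261).

```bash
python3 -m handwheel '[[[-0.0007,0.001,-0.03,0,0,0],[0,0,-0.03,0,0,0],[0,0,-0.03,0,0,0],[0,0,-0.03,0,0,0],[0,0,-0.03,0,0,0],[0,0,-0.02,0,0,0],[0,0,-0.012,0,0,0],[0,0,-0.011,0,0,0],[0,0,0,0,0,0],[0,0,0,0,0,0]]]'
python3 -m handwheel '[[[0,0,0,0,0,0],[0,0,0,0,0,0],[0,0,0,0,0,0],[0,0,0,0,0,0],[0,0,0,0,0,0],[0,0,0,0,0,0]]]' 0
python3 -m handwheel '[[[0,0,0.02,0,0,0],[0,0,0.03,0,0,0],[0,0,0.03,0,0,0],[0,0,0.03,0,0,0],[0,0,0.02,0,0,0]]]'
```

```text
time: 10.68
tool_pos: [0.4248, 0.2235, 0.0278]
tool_rot: [0.0, 0.786, 0.619, 0.0]
contact_force: [0.1, 0.0, 0.9]
gripper_width: 0.501
grasp_force: 0.0
time: 11.18
tool_pos: [0.4256, 0.2242, 0.0291]
tool_rot: [0.001, 0.785, 0.619, 0.002]
contact_force: [-0.5, 0.3, 6.0]
gripper_width: 0.126
grasp_force: 62.3
time: 11.6
tool_pos: [0.4247, 0.224, 0.1601]
tool_rot: [0.0, 0.785, 0.619, 0.001]
contact_force: [0.5, 1.1, -2.0]
gripper_width: 0.126
grasp_force: 61.2
```

```bash
python3 -m handwheel '[[[0.0144,-0.033,0.0014,0,0,1.09],[0.0144,-0.033,0.0014,0,0,1.09],[0.0144,-0.033,0.0014,0,0,1.09],[0.0144,-0.033,0.0014,0,0,1.09],[0.0144,-0.033,0.0014,0,0,1.09],[0.0144,-0.033,0.0014,0,0,1.09],[0.0144,-0.033,0.0014,0,0,1.09],[0.0144,-0.033,0.0014,0,0,1.09],[0.0144,-0.033,0.0014,0,0,1.09],[0.0144,-0.033,0.0014,0,0,1.09],[0.0144,-0.033,0.0014,0,0,1.09],[0.0144,-0.033,0.0014,0,0,1.09],[0.0144,-0.033,0.0014,0,0,1.09],[0.0144,-0.033,0.0014,0,0,1.09],[0,0,0,0,0,0],[0,0,0,0,0,0],[0,0,0,0,0,0]]]'
python3 - <<'E'
from h import *
p,P=show("wrist",["bracket","plaque0"],.12,.2,"pics/w2.png")
# brass clips
hsv=cv2.cvtColor(p,cv2.COLOR_BGR2HSV)
M=((hsv[...,0]>12)&(hsv[...,0]<28)&(hsv[...,1]>110)&(P[...,2]>.012)&(P[...,2]<.03)).astype(np.uint8)
n,L,S,C=cv2.connectedComponentsWithStats(M)
for k in range(1,n):
    if S[k,4]>25: print("clip",C[k].round(),S[k,4],(np.nanmean(P[L==k],0)*1000).round(1))
E
```

```text
time: 13.02
tool_pos: [0.6251, -0.2377, 0.1758]
tool_rot: [-0.001, 0.696, 0.718, -0.0]
contact_force: [-0.3, 0.0, -1.6]
gripper_width: 0.125
grasp_force: 61.2
tool 1.74 0.13 [ 0.6251 -0.2377  0.1758]
plaque0 0.82 [251. 175. 130. 245.] [ 616.9 -269.3] 172 59 81.6 z [164. 166. 200.] rib [ 623.6 -224.1] 78 50 -88.0
clip [243. 140.] 288 [ 571.4 -189.9   21.4]
clip [298. 139.] 311 [ 608.8 -188.3   21.1]
clip [345. 139.] 318 [ 640.7 -187.1   21.2]
clip [ 94. 141.] 389 [ 470.2 -194.1   20.5]
clip [140. 141.] 275 [ 501.9 -192.8   21.6]
clip [196. 140.] 338 [ 539.5 -191.2   20.9]
clip [117. 273.] 306 [ 474.2 -292.    20.4]
clip [158. 273.] 217 [ 505.9 -290.6   21.3]
clip [209. 273.] 267 [ 543.5 -289.    20.7]
clip [249. 273.] 144 [ 573.8 -287.6   21.6]
clip [110. 415.] 32 [ 448.9 -430.1   12.8]
```

View pics/w2.png

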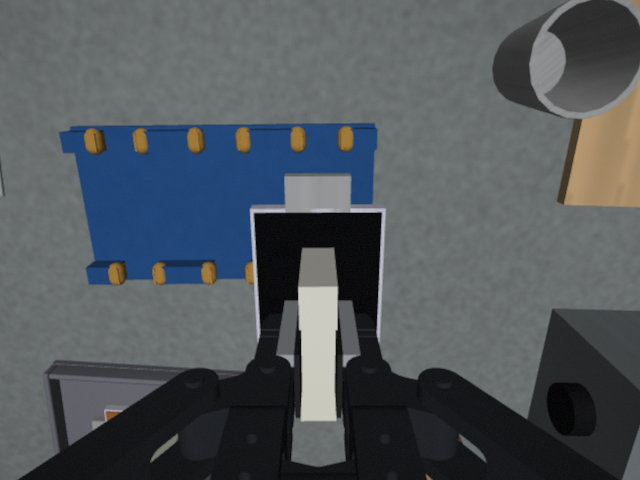

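The picture shows the held black plaque at (318,270) over the +x bay, with its upper ear at (318,190) short of the clip pair at (298,139)/(345,139). I'll go lower and compare ear against slot.

```bash
python3 -m handwheel '[[[0.0006,0.001,-0.02,0,0,0.6],[0,0,-0.03,0,0,0],[0,0,-0.03,0,0,0],[0,0,-0.02,0,0,0],[0,0,-0.015,0,0,0],[0,0,0,0,0,0],[0,0,0,0,0,0]]]'
cat >> h.py <<'E'
def clips(f=None):
    print("tool",*yaw())
    p,P=cloud("wrist"); hsv=cv2.cvtColor(p,cv2.COLOR_BGR2HSV)
    if f: cv2.imwrite(f,p)
    M=((hsv[...,0]>12)&(hsv[...,0]<28)&(hsv[...,1]>110)&(P[...,2]>.016)&(P[...,2]<.03)).astype(np.uint8)
    n,L,S,C=cv2.connectedComponentsWithStats(M)
    for k in range(1,n):
        if S[k,4]>40: print("clip",C[k].round(),S[k,4],(np.nanmean(P[L==k],0)*1000).round(1))
    z=state()["tool_pos"][2]-.0155+.006; t=state()["tool_pos"]
    # plate + ear top faces of the held plaque
    M=(abs(P[...,2]-z)<.004)&(np.hypot(P[...,0]-t[0],P[...,1]-t[1])<.06)
    Q=P[M]; 
    if len(Q)<50: print("no plate"); return
    print("plate",*rect(Q),"z",np.median(Q[:,2]).round(4))
    for s in(1,-1):
        E=Q[(s*(Q[:,1]-t[1])>.044)]
        if len(E)>30: print("ear",s,len(E),*rect(E))
E
python3 - <<'E'
from h import *
clips("pics/w3.png")
E
```

```text
time: 13.75
tool_pos: [0.6261, -0.2365, 0.0616]
tool_rot: [-0.001, 0.692, 0.722, -0.0]
contact_force: [-0.0, 0.5, -1.4]
gripper_width: 0.122
grasp_force: 61.1
tool 2.4 0.07 [ 0.6261 -0.2365  0.0616]
clip [ 34. 169.] 723 [ 502.3 -192.4   21.5]
clip [123. 170.] 936 [ 540.  -191.    20.7]
clip [197. 170.] 709 [ 571.9 -189.6   21.4]
clip [283. 167.] 608 [ 608.3 -186.7   21.1]
clip [360. 169.] 757 [ 640.9 -186.6   21.2]
clip [ 13. 363.] 707 [ 474.6 -291.4   20.3]
clip [ 75. 364.] 511 [ 506.2 -289.9   21.1]
clip [151. 364.] 625 [ 543.8 -288.4   20.5]
clip [215. 361.] 411 [ 576.  -285.3   20.7]
plate [ 624.2 -218.1] 69 50 -87.4 z 0.0516
ear 1 1519 [ 622.8 -188.5] 24 10 1.2
```

View pics/w3.png

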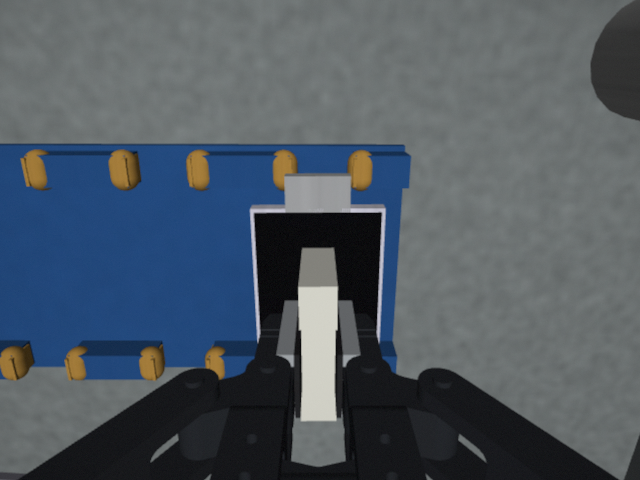

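The ear sits 1.7 mm to the -x side of the middle between clips (283,167) and (360,169). I'll correct that and press down.

```bash
python3 -m handwheel '[[[0.0016,0,-0.005,0,0,0],[0,0,-0.01,0,0,0],[0,0,-0.008,0,0,0],[0,0,-0.004,0,0,0],[0,0,-0.002,0,0,0],[0,0,-0.002,0,0,0]]]'
python3 -m handwheel '[[[0,0,-0.002,0,0,0],[0,0,-0.002,0,0,0],[0,0,-0.002,0,0,0]]]'
python3 -m handwheel '[[[0,0,-0.001,0,0,0],[0,0,-0.001,0,0,0],[0,0,-0.001,0,0,0],[0,0,0,0,0,0]]]'
```

```text
time: 14.3
tool_pos: [0.6281, -0.2375, 0.0324]
tool_rot: [-0.0, 0.693, 0.721, -0.0]
contact_force: [-5.0, 1.1, 8.3]
gripper_width: 0.122
grasp_force: 62.7
time: 14.55
tool_pos: [0.6281, -0.2378, 0.0258]
tool_rot: [0.0, 0.693, 0.721, -0.0]
contact_force: [-0.9, -0.6, -2.5]
gripper_width: 0.13
grasp_force: 61.2
time: 14.88
tool_pos: [0.6278, -0.2374, 0.0231]
tool_rot: [-0.001, 0.692, 0.722, -0.0]
contact_force: [-6.5, 1.8, 7.2]
gripper_width: 0.127
grasp_force: 62.5
```

```bash
python3 -m handwheel '[[[-0.0005,0,-0.001,0,0,0],[0,0,-0.001,0,0,0],[0,0,0,0,0,0]]]'
python3 -m handwheel '[[[0,0,-0.001,0,0,0],[0,0,0,0,0,0]]]'
```

```text
time: 15.13
tool_pos: [0.6279, -0.2374, 0.0231]
tool_rot: [-0.0, 0.692, 0.722, -0.0]
contact_force: [-7.5, 3.2, 15.8]
gripper_width: 0.128
grasp_force: 63.8
time: 15.3
tool_pos: [0.6279, -0.2374, 0.0231]
tool_rot: [-0.001, 0.692, 0.722, -0.0]
contact_force: [-11.0, 5.2, 19.9]
gripper_width: 0.129
grasp_force: 64.5
```

```bash
python3 -m handwheel '[[[0,0,0.002,0,0,0],[0,0,0.001,0,0,0]]]'
python3 -m handwheel '[[[0,0,0,0,0,0],[0,0,0,0,0,0],[0,0,0,0,0,0],[0,0,0.01,0,0,0],[0,0,0.03,0,0,0],[0,0,0.04,0,0,0],[0,0,0.04,0,0,0],[0,0,0.04,0,0,0],[0,0,0.03,0,0,0],[0,0,0,0,0,0],[0,0,0,0,0,0]]]' 0.5
python3 - <<'E'
from h import *
p,P=show("wrist",["plaque0","bracket"],.035,.06,"pics/w4.png")
m=masks_of("wrist","plaque0")[0]["region"]; Q=P[m]; Q=Q[np.isfinite(Q[:,0])&(Q[:,2]<.03)]
A=np.c_[Q[:,:2]-Q[:,:2].mean(0),np.ones(len(Q))]; c=np.linalg.lstsq(A,Q[:,2],rcond=None)[0]; print("plate z, slopes",c.round(4))
p,P=show("top",["plaque0"],.04,.06)
E
```

```text
time: 15.47
tool_pos: [0.628, -0.2374, 0.0231]
tool_rot: [0.0, 0.692, 0.722, 0.0]
contact_force: [-1.2, -0.2, 2.6]
gripper_width: 0.131
grasp_force: 61.8
time: 16.38
tool_pos: [0.6291, -0.2381, 0.2162]
tool_rot: [0.003, 0.692, 0.722, 0.001]
contact_force: [-0.6, -0.1, -0.9]
gripper_width: 0.502
grasp_force: 0.0
tool 2.36 0.4 [ 0.6291 -0.2381  0.2162]
plaque0 0.97 [283. 129.  64. 120.] [ 626.5 -236.5] 104 50 -88.2 z [12. 13. 48.] rib [ 626.4 -236.8] 50 11 -87.7
bracket 0.8 [ 80. 116. 281. 145.] [ 551.4 -241.9] 228 122 2.6 z [ 5.  7. 21.]
plate z, slopes [-0.0004  0.0004  0.013 ]
tool 2.36 0.23 [ 0.6264 -0.2368  0.2093]
plaque0 0.62 [218. 202.  34.  21.] [571.5 255.5] 107 55 79.5 z [12. 18. 52.] rib [569.8 255.3] 50 14 80.4
```

View pics/w4.png

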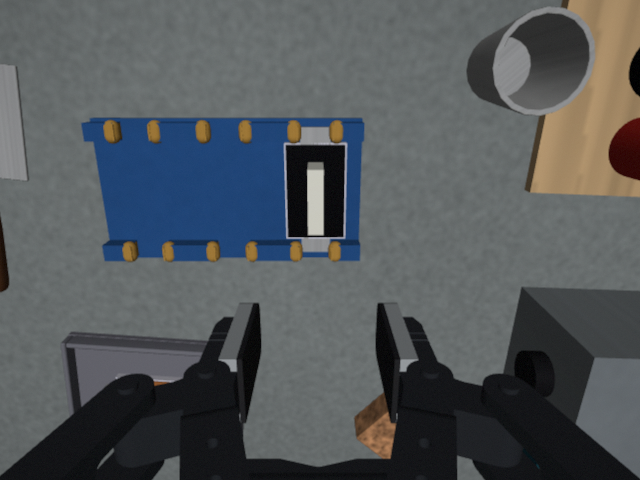

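The first black plaque is seated level at (315,190), plate at 13 mm as the tan one was. The second plaque has been knocked over to about (570,255). I'll go above it and measure it afresh.

```bash
python3 -m handwheel '[[[-0.004,0.0351,0,0,0,-0.88],[-0.004,0.0351,0,0,0,-0.88],[-0.004,0.0351,0,0,0,-0.88],[-0.004,0.0351,0,0,0,-0.88],[-0.004,0.0351,0,0,0,-0.88],[-0.004,0.0351,0,0,0,-0.88],[-0.004,0.0351,0,0,0,-0.88],[-0.004,0.0351,0,0,0,-0.88],[-0.004,0.0351,0,0,0,-0.88],[-0.004,0.0351,0,0,0,-0.88],[-0.004,0.0351,0,0,0,-0.88],[-0.004,0.0351,0,0,0,-0.88],[-0.004,0.0351,0,0,0,-0.88],[-0.004,0.0351,0,0,0,-0.88],[0,0,0,0,0,0],[0,0,0,0,0,0]]]'
python3 - <<'E'
from h import *
show("wrist",["plaque0","jar_black"],.04,.06)
E
```

```text
time: 18.02
tool_pos: [0.5705, 0.2555, 0.2106]
tool_rot: [-0.0, 0.765, 0.644, -0.001]
contact_force: [-0.5, -0.8, 1.1]
gripper_width: 0.498
grasp_force: 0.0
tool -9.77 0.12 [0.5705 0.2555 0.2106]
plaque0 0.71 [288. 127.  60. 128.] [568.5 258.6] 104 51 80.2 z [17. 19. 54.] rib [568.5 258.4] 51 12 80.1
jar_black 0.46 [331. 353. 158. 127.] [627.9 102.4] 312 140 84.8 z [18. 20. 21.]
```

```bash
python3 -m handwheel '[[[-0.001,0.0025,-0.03,0,0,0],[0,0,-0.03,0,0,0],[0,0,-0.03,0,0,0],[0,0,-0.03,0,0,0],[0,0,-0.03,0,0,0],[0,0,-0.018,0,0,0],[0,0,-0.009,0,0,0],[0,0,-0.005,0,0,0],[0,0,0,0,0,0],[0,0,0,0,0,0]]]'
python3 -m handwheel '[[[0,0,0,0,0,0],[0,0,0,0,0,0],[0,0,0,0,0,0],[0,0,0,0,0,0],[0,0,0,0,0,0],[0,0,0,0,0,0]]]' 0
python3 -m handwheel '[[[0,0,0.01,0,0,0],[0,0,0.03,0,0,0],[0,0,0.04,0,0,0],[0,0,0.04,0,0,0],[0,0,0.03,0,0,0]]]'
```

```text
time: 19.0
tool_pos: [0.5717, 0.2564, 0.0313]
tool_rot: [0.0, 0.766, 0.643, 0.001]
contact_force: [0.4, 0.0, 0.3]
gripper_width: 0.497
grasp_force: 0.0
time: 19.5
tool_pos: [0.5717, 0.2571, 0.0318]
tool_rot: [0.0, 0.766, 0.643, 0.001]
contact_force: [-0.5, -0.0, 5.6]
gripper_width: 0.131
grasp_force: 61.9
time: 19.92
tool_pos: [0.5707, 0.2566, 0.1832]
tool_rot: [0.001, 0.766, 0.643, 0.001]
contact_force: [0.7, 0.5, -1.0]
gripper_width: 0.127
grasp_force: 60.9
```

```bash
python3 -m handwheel '[[[-0.0055,-0.0334,0,0,0,0.81],[-0.0055,-0.0334,0,0,0,0.81],[-0.0055,-0.0334,0,0,0,0.81],[-0.0055,-0.0334,0,0,0,0.81],[-0.0055,-0.0334,0,0,0,0.81],[-0.0055,-0.0334,0,0,0,0.81],[-0.0055,-0.0334,0,0,0,0.81],[-0.0055,-0.0334,0,0,0,0.81],[-0.0055,-0.0334,0,0,0,0.81],[-0.0055,-0.0334,0,0,0,0.81],[-0.0055,-0.0334,0,0,0,0.81],[-0.0055,-0.0334,0,0,0,0.81],[-0.0055,-0.0334,0,0,0,0.81],[-0.0055,-0.0334,0,0,0,0.81],[-0.0055,-0.0334,0,0,0,0.81],[0,0,0,0,0,0],[0,0,0,0,0,0]]]'
python3 -m handwheel '[[[0,0,-0.03,0,0,0],[0,0,-0.03,0,0,0],[0,0,-0.03,0,0,0],[0,0,-0.02,0,0,0],[0,0,-0.008,0,0,0],[0,0,0,0,0,0],[0,0,0,0,0,0]]]'
sed -i 's/-.0155+.006/-.0195+.006/' h.py
python3 - <<'E'
from h import *
clips("pics/w5.png")
E
```

```text
time: 21.33
tool_pos: [0.487, -0.2456, 0.1795]
tool_rot: [-0.001, 0.695, 0.719, -0.0]
contact_force: [0.2, -0.5, -2.2]
gripper_width: 0.122
grasp_force: 60.9
time: 21.92
tool_pos: [0.4884, -0.2438, 0.0624]
tool_rot: [0.0, 0.693, 0.721, 0.0]
contact_force: [-0.3, 0.4, -0.5]
gripper_width: 0.128
grasp_force: 60.8
tool 2.25 0.01 [ 0.4884 -0.2438  0.0624]
clip [279. 164.] 737 [ 468.7 -193.3   21.2]
clip [355. 164.] 683 [ 501.3 -191.7   21.2]
clip [441. 165.] 710 [ 538.  -191.    21.3]
clip [515. 165.] 954 [ 569.7 -189.7   20.6]
clip [604. 165.] 722 [ 607.5 -188.2   21.3]
clip [423. 357.] 432 [ 541.8 -286.9   20.6]
clip [487. 360.] 637 [ 573.8 -287.    20.4]
clip [563. 360.] 507 [ 611.5 -285.3   20.9]
clip [624. 361.] 645 [ 642.9 -285.    20.2]
plate [ 486.7 -225.4] 70 50 -87.9 z 0.0497
ear 1 1770 [ 485.6 -195.6] 24 10 1.1
```

View pics/w5.png

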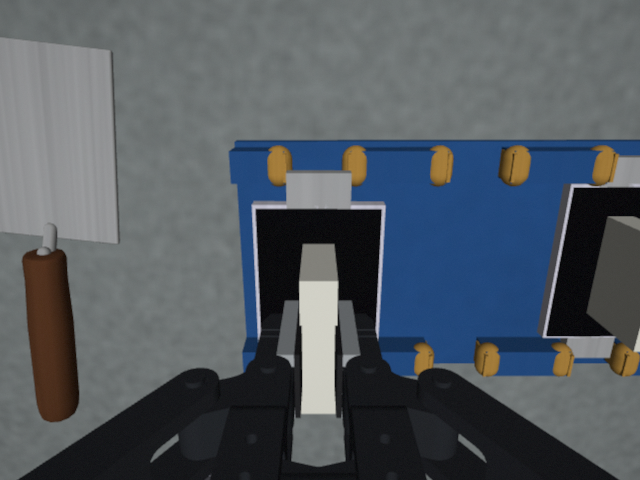

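The ear is centred between clips (279,164) and (355,164) within half a millimetre. I nudge y by 1 mm and press.

```bash
python3 -m handwheel '[[[-0.0004,0.001,-0.005,0,0,0],[0,0,-0.008,0,0,0],[0,0,-0.007,0,0,0],[0,0,-0.004,0,0,0],[0,0,-0.002,0,0,0],[0,0,-0.002,0,0,0]]]'
python3 -m handwheel '[[[0,0,-0.002,0,0,0],[0,0,-0.002,0,0,0],[0,0,-0.002,0,0,0]]]'
python3 -m handwheel '[[[0,0,-0.001,0,0,0],[0,0,-0.001,0,0,0],[0,0,-0.001,0,0,0],[0,0,0,0,0,0]]]'
python3 -m handwheel '[[[0,0,-0.001,0,0,0],[0,0,0,0,0,0]]]'
```

```text
time: 22.47
tool_pos: [0.4881, -0.2439, 0.0353]
tool_rot: [0.0, 0.693, 0.721, -0.0]
contact_force: [-3.2, 1.9, 8.9]
gripper_width: 0.125
grasp_force: 62.3
time: 22.72
tool_pos: [0.4881, -0.2442, 0.029]
tool_rot: [0.001, 0.693, 0.721, -0.0]
contact_force: [0.1, 1.1, -2.3]
gripper_width: 0.123
grasp_force: 60.8
time: 23.05
tool_pos: [0.4876, -0.2434, 0.0258]
tool_rot: [-0.001, 0.693, 0.72, -0.0]
contact_force: [-3.3, 1.5, 7.8]
gripper_width: 0.124
grasp_force: 62.1
time: 23.22
tool_pos: [0.4876, -0.2434, 0.0257]
tool_rot: [-0.001, 0.693, 0.721, -0.0]
contact_force: [-6.4, 4.8, 13.8]
gripper_width: 0.126
grasp_force: 63.0
```

```bash
python3 -m handwheel '[[[0,0,0.002,0,0,0],[0,0,0.001,0,0,0]]]'
python3 -m handwheel '[[[0,0,0,0,0,0],[0,0,0,0,0,0],[0,0,0,0,0,0],[0,0,0.01,0,0,0],[0,0,0.03,0,0,0],[0,0,0.04,0,0,0],[0,0,0.04,0,0,0],[0,0,0.04,0,0,0],[0,0,0.04,0,0,0],[0,0,0,0,0,0],[0,0,0,0,0,0],[0,0,0,0,0,0]]]' 0.6
python3 - <<'E'
from h import *
p,P=show("wrist",["plaque0"],.035,.06)
for mm in masks_of("wrist","plaque0")[:2]:
    Q=P[mm["region"]]; Q=Q[np.isfinite(Q[:,0])&(Q[:,2]<.03)]
    A=np.c_[Q[:,:2]-Q[:,:2].mean(0),np.ones(len(Q))]; c=np.linalg.lstsq(A,Q[:,2],rcond=None)[0]; print("plate z, slopes",c.round(4))
E
python3 -m handwheel '[[[-0.0042,0.0372,0,0,0,-0.25],[-0.0042,0.0372,0,0,0,-0.25],[-0.0042,0.0372,0,0,0,-0.25],[-0.0042,0.0372,0,0,0,-0.25],[-0.0042,0.0372,0,0,0,-0.25],[-0.0042,0.0372,0,0,0,-0.25],[-0.0042,0.0372,0,0,0,-0.25],[-0.0042,0.0372,0,0,0,-0.25],[-0.0042,0.0372,0,0,0,-0.25],[-0.0042,0.0372,0,0,0,-0.25],[-0.0042,0.0372,0,0,0,-0.25],[-0.0042,0.0372,0,0,0,-0.25],[-0.0042,0.0372,0,0,0,-0.25],[-0.0042,0.0372,0,0,0,-0.25],[-0.0042,0.0372,0,0,0,-0.25],[-0.0042,0.0372,0,0,0,-0.25],[-0.0042,0.0372,0,0,0,-0.25],[0,0,0,0,0,0],[0,0,0,0,0,0]]]'
python3 - <<'E'
from h import *
p,P=show("wrist",["lamp"],.095,.12,"pics/w6.png")
m=masks_of("wrist","lamp")[0]["region"]; Q=P[m]; F=Q[(Q[:,2]>.012)&(Q[:,2]<.024)]; print("foot",*rect(F)); H=Q[(Q[:,2]>.065)&(Q[:,2]<.082)]; print("head",*rect(H))
show("top",["plaque0","jar_black"],.035,.06)
E
```

```text
time: 23.38
tool_pos: [0.4876, -0.2433, 0.0266]
tool_rot: [0.0, 0.693, 0.72, 0.0]
contact_force: [1.6, -0.5, -3.6]
gripper_width: 0.123
grasp_force: 60.6
time: 24.38
tool_pos: [0.4875, -0.2433, 0.2272]
tool_rot: [0.0, 0.693, 0.72, 0.0]
contact_force: [-0.2, 0.2, 0.0]
gripper_width: 0.601
grasp_force: 0.0
tool 2.19 0.03 [ 0.4875 -0.2433  0.2272]
plaque0 0.96 [289. 126.  58. 120.] [ 486.5 -242.2] 104 50 -88.1 z [12. 13. 48.] rib [ 486.2 -242.1] 50 11 -87.6
plaque0 0.9 [450. 127.  69. 119.] [ 627.7 -236.8] 104 54 -87.6 z [11. 13. 47.] rib [ 626.5 -236.8] 50 13 -87.9
plaque0 0.45 [269. 117. 275. 139.] [ 560.1 -243. ] 228 126 2.1 z [ 5.  7. 22.]
plate z, slopes [-0.0015  0.0016  0.0131]
plate z, slopes [ 0.0057 -0.0027  0.0135]
time: 26.12
tool_pos: [0.4149, 0.3899, 0.2247]
tool_rot: [-0.0, 0.719, 0.695, -0.002]
contact_force: [-0.0, -0.5, 0.2]
gripper_width: 0.598
grasp_force: 0.0
tool -1.88 0.23 [0.4149 0.3899 0.2247]
lamp 0.91 [254. 110. 135. 154.] [416.1 391.5] 132 111 88.1 z [ 17.  19. 110.] rib [415.9 392. ] 51 12 88.2
foot [416.1 391.5] 132 111 88.1
head [415.8 392.3] 72 39 88.1
tool -2.11 0.12 [0.416  0.3879 0.2258]
plaque0 0.93 [388. 184.  34.  19.] [ 630.  -239.8] 101 56 -88.3 z [ 7. 14. 47.] rib [ 626.9 -239.8] 50 13 -89.8
plaque0 0.59 [391. 236.  34.  15.] [ 485.4 -242.8] 103 54 89.9 z [ 7. 13. 47.] rib [ 487.  -244.6] 48 13 90.0
plaque0 0.46 [361. 133.  22.  24.] [ 774.  -146.6] 85 61 -44.7 z [ 2. 38. 72.] rib [ 766.1 -137.9] 61 53 -7.8
jar_black 0.61 [254. 202.  17.  18.] [564.4 177.8] 44 42 47.1 z [33. 69. 76.] rib [556.3 174.6] 44 22 -75.1
```

View pics/w6.png

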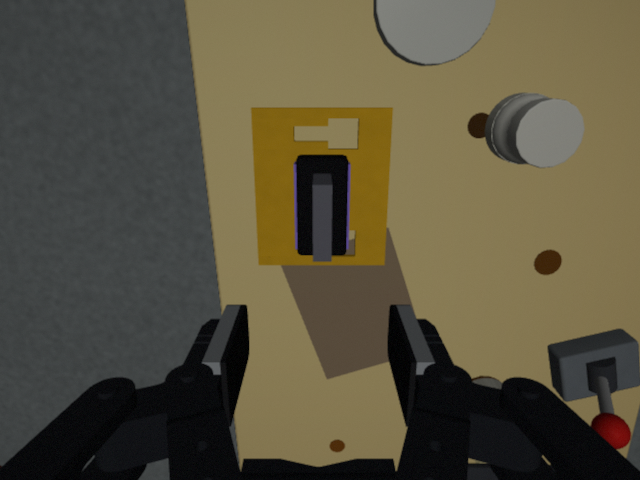

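The lamp is found at (322,185), keyhole opening at (343,132) on the world +x side. Both black plaques are seated flat (plate z 13 mm). Now I grip the lamp rib.

```bash
python3 -m handwheel '[[[0.001,0.003,-0.03,0,0,0],[0,0,-0.03,0,0,0],[0,0,-0.03,0,0,0],[0,0,-0.03,0,0,0],[0,0,-0.015,0,0,0],[0,0,-0.0105,0,0,0],[0,0,0,0,0,0],[0,0,0,0,0,0]]]'
python3 -m handwheel '[[[0,0,0,0,0,0],[0,0,0,0,0,0],[0,0,0,0,0,0],[0,0,0,0,0,0],[0,0,0,0,0,0],[0,0,0,0,0,0]]]' 0
python3 -m handwheel '[[[0,0,0.01,0,0,0],[0,0,0.02,0,0,0],[0,0,0.03,0,0,0],[0,0,0.03,0,0,0],[0,0,0.03,0,0,0],[0,0,0,0,0,0],[0,0,0,0,0,0]]]'
python3 - <<'E'
from h import *
print(yaw())
p,P=cloud("top")
M=((P[...,2]>.03)&(P[...,2]<.045)&(abs(P[...,0]-.62)<.05)&(abs(P[...,1]-.013)<.09)).astype(np.uint8)
n,L,S,C=cv2.connectedComponentsWithStats(M)
for k in range(1,n): print("stud",C[k],S[k,4],(np.nanmean(P[L==k],0)*1000).round(1))
for m in masks_of("top","mount")[:1]:
    Q=P[m["region"]]; Q=Q[np.isfinite(Q[:,0])]; print(rect(Q[(Q[:,2]>.015)&(Q[:,2]<.025)]))
E
```

```text
time: 27.08
tool_pos: [0.4176, 0.3917, 0.0819]
tool_rot: [0.0, 0.72, 0.694, 0.0]
contact_force: [-0.6, 0.1, 0.1]
gripper_width: 0.597
grasp_force: 0.0
time: 27.58
tool_pos: [0.4176, 0.3926, 0.0829]
tool_rot: [-0.0, 0.72, 0.694, 0.001]
contact_force: [-2.8, -0.3, 5.9]
gripper_width: 0.125
grasp_force: 61.6
time: 28.17
tool_pos: [0.4179, 0.3925, 0.2031]
tool_rot: [0.0, 0.72, 0.694, 0.002]
contact_force: [-0.6, -0.1, -5.2]
gripper_width: 0.132
grasp_force: 60.1
(np.float64(-2.06), np.float64(0.21), array([0.4179, 0.3925, 0.2031]))
stud [303.73076923 191.46153846] 26 [623.9  57.9  34.5]
stud [335.54545455 193.        ] 22 [620.  -33.8  33.9]
(array([623.5,  13.4]), 152, 145, 86.6)
```

```bash
python3 -m handwheel '[[[0.0034,-0.0345,0,0,0,-0.08],[0.0034,-0.0345,0,0,0,-0.08],[0.0034,-0.0345,0,0,0,-0.08],[0.0034,-0.0345,0,0,0,-0.08],[0.0034,-0.0345,0,0,0,-0.08],[0.0034,-0.0345,0,0,0,-0.08],[0.0034,-0.0345,0,0,0,-0.08],[0.0034,-0.0345,0,0,0,-0.08],[0.0034,-0.0345,0,0,0,-0.08],[0.0034,-0.0345,0,0,0,-0.08],[0.0034,-0.0345,0,0,0,-0.08],[0,0,0,0,0,0],[0,0,0,0,0,0]]]'
python3 - <<'E'
from h import *
print(yaw(),state()["gripper_width"],state()["contact_force"].round(1))
p,P=cloud("wrist"); cv2.imwrite("pics/w7.png",p)
M=((P[...,2]>.028)&(P[...,2]<.045)&(P[...,0]>.56)&(P[...,0]<.68)&(abs(P[...,1]-.013)<.09)).astype(np.uint8)
n,L,S,C=cv2.connectedComponentsWithStats(M)
for k in range(1,n):
    if S[k,4]>20: print("stud",C[k].round(),S[k,4],*rect(P[L==k]),(np.nanmean(P[L==k],0)*1000).round(1))
M=(P[...,2]>.012)&(P[...,2]<.028)&(p.max(-1)<90)&(P[...,0]>.53)&(P[...,1]>-.1)&(P[...,1]<.13); print("mount",*rect(P[M]))
for n in ["stud_mid"]: print([(round(q["conf"],2),np.round(q["position"]),px("wrist",q["position"],.02).round(4)) for q in pinpoint("wrist",n)[:2]])
t=state()["tool_pos"]; z=t[2]-.0702+.006
M=abs(P[...,2]-z)<.005; Q=P[M&(np.hypot(P[...,0]-t[0],P[...,1]-t[1])<.1)]; print("foot",*rect(Q),np.median(Q[:,2]))
E
```

```text
time: 29.35
tool_pos: [0.4531, 0.0111, 0.1984]
tool_rot: [-0.002, 0.726, 0.687, -0.002]
contact_force: [-1.2, 1.2, -5.7]
gripper_width: 0.127
grasp_force: 60.0
(np.float64(-3.17), np.float64(0.3), array([0.4531, 0.0111, 0.1984])) 0.12660846559279404 [-1.2  1.2 -5.7]
stud [563. 123.] 577 [624.6  60.8] 18 17 -19.9 [623.   61.2  33.8]
stud [540. 247.] 451 [618.8 -30.6] 18 18 -52.3 [617.5 -29.7  33.7]
mount [624.   13.1] 152 145 86.5
[(0.91, array([542., 183.]), array([0.6209, 0.0189, 0.02  ]))]
foot [451.6  10.1] 132 111 86.9 0.1337032656887596
```

View pics/w7.png

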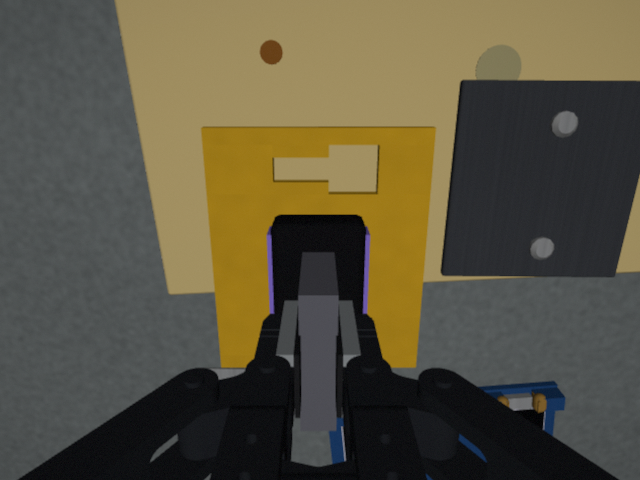

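The lamp foot is held at (320,240). The studs are clear at (565,123) and (542,247) on the dark mount. I shift over and get close.

```bash
python3 -m handwheel '[[[0.0306,0.0011,0,0,0,-0.07],[0.0306,0.0011,0,0,0,-0.07],[0.0306,0.0011,0,0,0,-0.07],[0.0306,0.0011,0,0,0,-0.07],[0.0306,0.0011,0,0,0,-0.07],[0,0,0,0,0,0],[0,0,-0.03,0,0,0],[0,0,-0.03,0,0,0],[0,0,-0.016,0,0,0],[0,0,0,0,0,0],[0,0,0,0,0,0],[0,0,0,0,0,0]]]'
cat > k.py <<'E'
from h import *
import sys
def key(f=None):
    print(yaw(),state()["contact_force"].round(1))
    p,P=cloud("wrist")
    if f: cv2.imwrite(f,p)
    t=state()["tool_pos"]; z=t[2]-.0702+.006
    near=np.hypot(P[...,0]-t[0],P[...,1]-t[1])<.1
    Q=P[(abs(P[...,2]-z)<.004)&near]; print("foot",*rect(Q),np.median(Q[:,2]).round(4))
    M=(near&(P[...,2]>.028)&(P[...,2]<.040)).astype(np.uint8)
    n,L,S,C=cv2.connectedComponentsWithStats(M)
    for k in range(1,n):
        if S[k,4]>60: print("stud",C[k].round(),S[k,4],*rect(P[L==k]))
key(sys.argv[1])
E
python3 k.py pics/w8.png
```

```text
time: 30.45
tool_pos: [0.6082, 0.0188, 0.1266]
tool_rot: [0.001, 0.727, 0.687, 0.001]
contact_force: [0.0, -0.4, -3.5]
gripper_width: 0.131
grasp_force: 60.8
(np.float64(-3.21), np.float64(0.1), array([0.6082, 0.0188, 0.1266])) [ 0.  -0.4 -3.5]
foot [607.3  17.5] 133 111 86.7 0.0618
stud [345. 163.] 829 [624.8  60.7] 17 17 -78.7
```

View pics/w8.png

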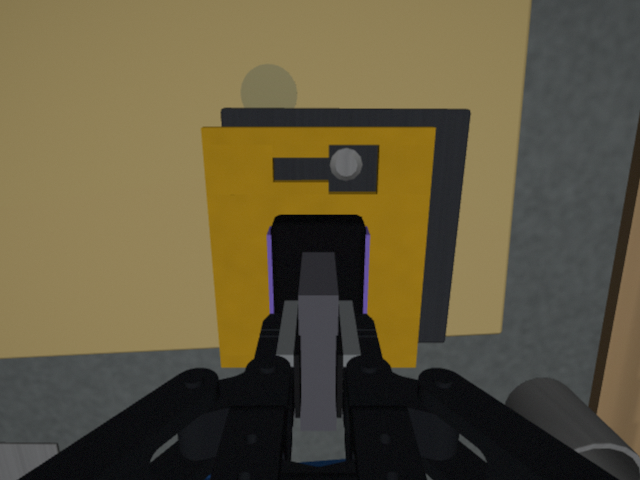

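The stud head shows in the keyhole opening at (345,163), slightly left of the opening's middle (353,168). I shift the lamp -2 mm in x and -1.7 mm in y, then lower.

```bash
python3 -m handwheel '[[[-0.0021,-0.0017,0,0,0,-0.3],[0,0,-0.005,0,0,0],[0,0,-0.008,0,0,0],[0,0,-0.006,0,0,0],[0,0,-0.004,0,0,0],[0,0,0,0,0,0]]]'
python3 -m handwheel '[[[0,0,-0.004,0,0,0],[0,0,-0.004,0,0,0],[0,0,-0.002,0,0,0],[0,0,0,0,0,0]]]'
python3 -m handwheel '[[[0,0,-0.001,0,0,0],[0,0,-0.001,0,0,0],[0,0,0,0,0,0]]]'
```

```text
time: 31.0
tool_pos: [0.6042, 0.0164, 0.1003]
tool_rot: [-0.001, 0.729, 0.685, -0.001]
contact_force: [0.3, -0.2, -4.4]
gripper_width: 0.126
grasp_force: 60.7
time: 31.33
tool_pos: [0.605, 0.0163, 0.0916]
tool_rot: [-0.0, 0.729, 0.685, -0.0]
contact_force: [-0.1, -0.4, -5.4]
gripper_width: 0.129
grasp_force: 60.7
time: 31.58
tool_pos: [0.6058, 0.0162, 0.091]
tool_rot: [0.0, 0.729, 0.685, 0.0]
contact_force: [-0.2, 0.0, -2.1]
gripper_width: 0.124
grasp_force: 61.1
```

The foot is down on the plate. Next, slide along lamp +x.

```bash
python3 -m handwheel '[[[0.004,-0.0002,0,0,0,0],[0.005,-0.0003,0,0,0,0],[0.005,-0.0003,0,0,0,0],[0.005,-0.0003,0,0,0,0]]]'
python3 -m handwheel '[[[0.005,-0.0003,0,0,0,0],[0.004,-0.0002,0,0,0,0],[0.003,-0.0002,0,0,0,0],[0,0,0,0,0,0]]]'
python3 k.py pics/w9.png
```

```text
time: 31.92
tool_pos: [0.6245, 0.0153, 0.0913]
tool_rot: [-0.001, 0.729, 0.685, -0.001]
contact_force: [-20.1, 1.4, 17.9]
gripper_width: 0.131
grasp_force: 63.5
time: 32.25
tool_pos: [0.6377, 0.0144, 0.091]
tool_rot: [0.001, 0.729, 0.685, 0.001]
contact_force: [-1.0, 0.5, -0.3]
gripper_width: 0.128
grasp_force: 61.6
(np.float64(-3.59), np.float64(0.11), array([0.6377, 0.0144, 0.091 ])) [-1.   0.5 -0.3]
foot [628.4  13.9] 133 127 86.4 0.0263
stud [286. 170.] 1131 [624.9  60.7] 18 17 41.4
```

```bash
python3 -m handwheel '[[[0.001,-0.0001,0,0,0,0],[0.001,-0.0001,0,0,0,0],[0.001,0,0,0,0,0],[0,0,0,0,0,0]]]'
python3 -m handwheel '[[[0.001,-0.0001,0,0,0,0],[0.001,0,0,0,0,0],[0,0,0,0,0,0]]]'
```

```text
time: 32.63
tool_pos: [0.639, 0.0143, 0.0911]
tool_rot: [-0.001, 0.729, 0.685, -0.001]
contact_force: [-7.2, -0.4, 5.7]
gripper_width: 0.127
grasp_force: 62.2
time: 32.88
tool_pos: [0.6412, 0.0142, 0.0911]
tool_rot: [-0.0, 0.729, 0.685, -0.0]
contact_force: [-6.0, -0.4, 5.5]
gripper_width: 0.129
grasp_force: 62.3
```

```bash
python3 -m handwheel '[[[0.001,-0.0001,0,0,0,0],[0.001,0,0,0,0,0],[0,0,0,0,0,0]]]'
python3 -m handwheel '[[[0.001,0,0,0,0,0],[0,0,0,0,0,0]]]'
```

```text
time: 33.13
tool_pos: [0.6419, 0.0142, 0.0914]
tool_rot: [-0.002, 0.729, 0.685, -0.002]
contact_force: [-11.5, 0.3, 10.8]
gripper_width: 0.127
grasp_force: 63.1
time: 33.3
tool_pos: [0.6421, 0.0142, 0.0915]
tool_rot: [-0.002, 0.729, 0.685, -0.003]
contact_force: [-14.6, -0.4, 12.3]
gripper_width: 0.128
grasp_force: 63.2
```

```bash
python3 -m handwheel '[[[0.001,0,0,0,0,0],[0.001,0,0,0,0,0],[0.001,0,0,0,0,0],[0,0,0,0,0,0]]]'
python3 k.py pics/w10.png
```

```text
time: 33.63
tool_pos: [0.643, 0.0141, 0.092]
tool_rot: [-0.005, 0.729, 0.685, -0.005]
contact_force: [-23.3, -0.5, 21.1]
gripper_width: 0.127
grasp_force: 64.3
(np.float64(-3.57), np.float64(0.77), array([0.643 , 0.0141, 0.092 ])) [-23.3  -0.5  21.1]
foot [640.3  13.2] 132 111 86.5 0.0273
stud [239. 230.] 9718 [608.   15.3] 132 46 86.2
```

View pics/w10.png

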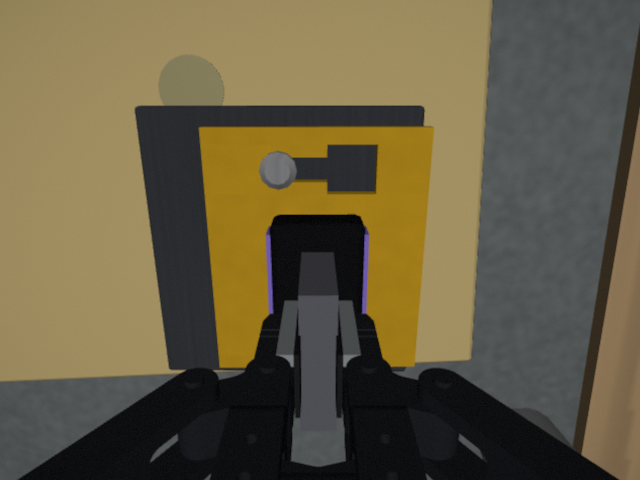

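The stud head at (278,170) sits at the closed end of the keyhole slot, and the foot centre matches the expected home position. I relax the push, let go and rise.

```bash
python3 -m handwheel '[[[-0.002,0,0,0,0,0],[-0.0015,0,0,0,0,0],[0,0,0,0,0,0]]]'
python3 -m handwheel '[[[0,0,0,0,0,0],[0,0,0,0,0,0],[0,0,0,0,0,0],[0,0,0.005,0,0,0],[0,0,0.02,0,0,0],[0,0,0.04,0,0,0],[0,0,0.04,0,0,0],[0,0,0.03,0,0,0],[0,0,0,0,0,0],[0,0,0,0,0,0]]]' 0.4
python3 k.py pics/w11.png
python3 - <<'E'
from h import *
p,P=cloud("top"); 
M=((P[...,2]>.08)&(P[...,2]<.13)&(abs(P[...,0]-.64)<.06)&(abs(P[...,1]-.21)<.06)); Q=P[M]; print("ball",rect(Q),np.nanmax(Q[:,2]))
M=((P[...,2]>.028)&(P[...,2]<.042)&(abs(P[...,0]-.664)<.06)&(abs(P[...,1]-.217)<.06)); print("block",rect(P[M]))
show("top",["lamp"],.095,.12)
E
```

```text
time: 33.93
tool_pos: [0.642, 0.0141, 0.0914]
tool_rot: [-0.002, 0.729, 0.685, -0.002]
contact_force: [-12.6, -0.3, 11.8]
gripper_width: 0.128
grasp_force: 63.1
time: 34.77
tool_pos: [0.646, 0.0139, 0.2295]
tool_rot: [0.003, 0.729, 0.685, 0.002]
contact_force: [-0.0, -0.4, -0.7]
gripper_width: 0.398
grasp_force: 0.0
(np.float64(-3.59), np.float64(0.42), array([0.646 , 0.0139, 0.2295])) [-0.  -0.4 -0.7]
foot [0. 0.] 0 0 0.0 nan
stud [286. 138.] 425 [624.8  60.8] 17 17 65.4
ball (array([633.4, 209.9]), 26, 22, -81.3) 0.11184520843328838
block (array([663.3, 217.1]), 71, 50, 13.7)
tool -3.59 0.06 [0.6437 0.0141 0.2245]
lamp 0.55 [332. 169.  13.  36.] [635.9 -35.1] 107 32 -2.1 z [20. 26. 30.]
  return _methods._mean(a, axis=axis, dtype=dtype,
  ret = ret.dtype.type(ret / rcount)
```

```bash
python3 -m handwheel '[[[-0.0095,0.0308,0,0,0,2.9],[-0.0095,0.0308,0,0,0,2.9],[-0.0095,0.0308,0,0,0,2.9],[-0.0095,0.0308,0,0,0,2.9],[-0.0095,0.0308,0,0,0,2.9],[-0.0095,0.0308,0,0,0,2.8],[0,0,0,0,0,0],[0,0,0,0,0,0]]]' 0
python3 - <<'E'
from h import *
print("tool",*yaw(),state()["gripper_width"])
p,P=cloud("wrist")
hsv=cv2.cvtColor(p,cv2.COLOR_BGR2HSV); M=((hsv[...,0]<8)|(hsv[...,0]>172))&(hsv[...,1]>150)&(P[...,2]>.07)&(P[...,2]<.13); print("ball",M.sum(),rect(P[M]),np.nanmax(P[M][:,2]))
M=(P[...,2]>.045)&(P[...,2]<.085)&(abs(P[...,0]-.567)<.04)&(abs(P[...,1]-.179)<.04); print("jar",rect(P[M]),np.nanmax(P[M][:,2])) if M.any() else 0
E
python3 -m handwheel '[[[0,0,-0.03,0,0,0],[0,0,-0.03,0,0,0],[0,0,-0.03,0,0,0],[0,0,-0.02,0,0,0],[0,0,-0.015,0,0,0],[0,0,-0.01,0,0,0],[0,0,0,0,0,0],[0,0,0,0,0,0]]]'
```

```text
time: 35.63
tool_pos: [0.5857, 0.2001, 0.2235]
tool_rot: [-0.001, 0.617, 0.787, -0.001]
contact_force: [0.7, -0.7, 0.4]
gripper_width: -0.0
grasp_force: 0.0
tool 13.85 0.17 [0.5857 0.2001 0.2235] -0.0003381533205143921
ball 1203 (array([611.3, 201.1]), 77, 24, 29.2) 0.11207772445562414
jar (array([567.1, 180.7]), 43, 43, 69.2) 0.07462391916983624
time: 36.35
tool_pos: [0.5871, 0.198, 0.09]
tool_rot: [-0.0, 0.618, 0.786, -0.0]
contact_force: [1.1, 0.3, 0.1]
gripper_width: -0.005
grasp_force: 0.0
```

```bash
python3 -m handwheel '[[[0.0097,0.0024,0,0,0,0],[0.0097,0.0024,0,0,0,0],[0.0097,0.0024,0,0,0,0],[0.0097,0.0024,0,0,0,0],[0.0097,0.0024,0,0,0,0],[0.0097,0.0024,0,0,0,0]]]'
python3 -m handwheel '[[[0.0097,0.0024,0,0,0,0],[0.0058,0.0014,0,0,0,0],[0.0039,0.001,0,0,0,0],[0,0,0,0,0,0]]]'
python3 -m handwheel '[[[0.0029,0.0007,0,0,0,0],[0.0029,0.0007,0,0,0,0],[0,0,0,0,0,0]]]'
```

```text
time: 36.85
tool_pos: [0.6484, 0.2138, 0.0946]
tool_rot: [0.002, 0.618, 0.786, 0.002]
contact_force: [-1.7, -0.2, 0.8]
gripper_width: 0.001
grasp_force: 0.7
time: 37.18
tool_pos: [0.666, 0.2183, 0.0914]
tool_rot: [0.001, 0.618, 0.786, 0.001]
contact_force: [-0.4, -0.1, -1.4]
gripper_width: 0.001
grasp_force: 0.0
time: 37.43
tool_pos: [0.6704, 0.2195, 0.0902]
tool_rot: [-0.0, 0.618, 0.786, -0.0]
contact_force: [0.4, 0.1, -0.2]
gripper_width: 0.007
grasp_force: 0.0
```

```bash
python3 -m handwheel '[[[0.0029,0.0007,-0.002,0,0,0],[0.0029,0.0007,-0.002,0,0,0],[0,0,0,0,0,0]]]'
python3 -m handwheel '[[[0.0029,0.0007,0,0,0,0],[0.002,0.0005,0,0,0,0],[0,0,0,0,0,0]]]'
python3 - <<'E'
from h import *
p,P=cloud("scene"); cv2.imwrite("pics/s2.png",p); cv2.imwrite("pics/s2c.png",cv2.resize(p[180:330,320:520],None,fx=4,fy=4))
E
```

```text
time: 37.68
tool_pos: [0.6739, 0.2204, 0.0883]
tool_rot: [-0.002, 0.617, 0.787, -0.003]
contact_force: [-15.0, -5.3, 15.0]
gripper_width: -0.0
grasp_force: 9.9
time: 37.93
tool_pos: [0.6745, 0.2206, 0.0882]
tool_rot: [-0.006, 0.617, 0.787, -0.008]
contact_force: [-30.4, -8.6, 23.1]
gripper_width: -0.002
grasp_force: 18.8
```

View pics/s2c.png

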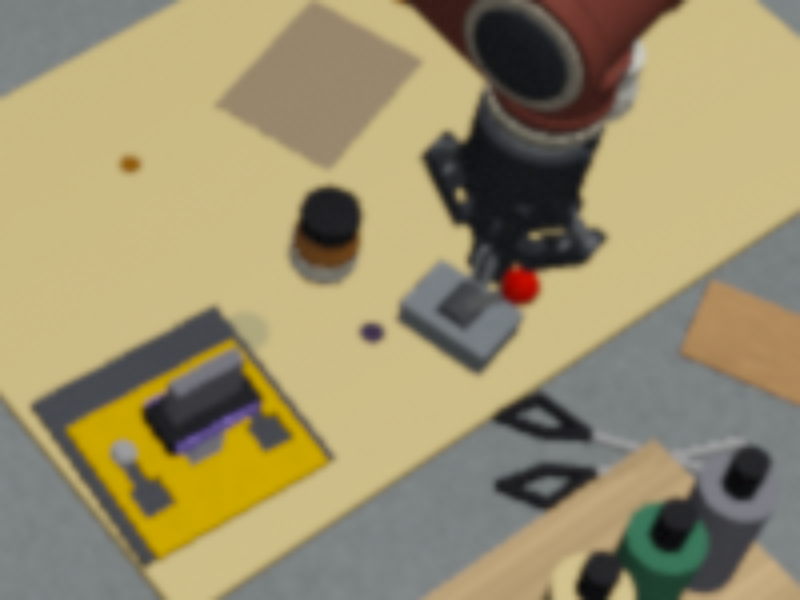

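The lever leans to +x with the red ball at (520,285), against its stop. The lamp sits on the studs at the lower left, and the jar is upright. I back off, rise and do a final check.

```bash
python3 -m handwheel '[[[-0.007,-0.0017,0,0,0,0],[-0.01,-0.0024,0,0,0,0],[-0.01,-0.0024,0.01,0,0,0],[0,0,0.03,0,0,0],[0,0,0.04,0,0,0],[0,0,0.04,0,0,0],[-0.03,0,0.03,0,0,0],[-0.04,0,0,0,0,0],[-0.04,0,0,0,0,0],[-0.04,0,0,0,0,0],[-0.04,0,0,0,0,0],[-0.04,0,0,0,0,0],[0,0,0,0,0,0],[0,0,0,0,0,0]]]'
python3 - <<'E'
from h import *
p,P=show("top",["plaque0","done0","lamp","jar_black","jar_white","cup"],.035,.06,"pics/top2.png")
M=((P[...,2]>.08)&(P[...,2]<.13)&(abs(P[...,0]-.67)<.07)&(abs(P[...,1]-.21)<.05)); print("ball",rect(P[M]))
M=((P[...,2]>.095)&(P[...,2]<.13)&(abs(P[...,0]-.64)<.04)&(abs(P[...,1]-.014)<.06)); print("lamp rib",rect(P[M]))
M=((P[...,2]>.022)&(P[...,2]<.031)&(abs(P[...,0]-.64)<.08)&(abs(P[...,1]-.014)<.09)); print("lamp foot",rect(P[M]),np.median(P[M][:,2]))
E
```

```text
time: 39.15
tool_pos: [0.423, 0.2157, 0.2357]
tool_rot: [0.0, 0.617, 0.787, 0.001]
contact_force: [0.7, 0.9, -0.7]
gripper_width: -0.001
grasp_force: 0.0
tool 13.79 0.08 [0.423  0.2157 0.2357]
plaque0 0.78 [391. 232.  34.  20.] [ 489.2 -244.1] 102 53 -86.8 z [ 6. 13. 47.] rib [ 487.3 -244.8] 49 13 -88.5
plaque0 0.73 [390. 188.  32.  17.] [ 625.9 -237.5] 99 48 -88.7 z [ 8. 14. 48.] rib [ 626.8 -239.1] 51 13 -88.9
done0 0.94 [471. 225.  21.  38.] [ 481.9 -453.5] 99 50 -2.5 z [ 7. 13. 48.] rib [ 483.6 -452.4] 51 14 -2.8
done0 0.64 [415. 334.  39.  29.] [ 185.1 -308.6] 106 52 72.8 z [ 0.  7. 42.] rib [ 185.1 -306.8] 52 12 75.4
lamp 0.96 [298. 168.  49.  38.] [640.5  11.4] 132 113 86.7 z [ 20.  26. 115.]
jar_black 0.7 [254. 200.  16.  18.] [574.3 183.2] 67 47 40.5 z [15. 68. 75.] rib [559.3 173.2] 47 26 -64.9
jar_black 0.57 [295. 172.  55.  48.] [621.1  11.3] 153 141 86.8 z [13. 19. 28.]
jar_white 0.65 [159. 197.  24.  16.] [512.5 368.1] 240 50 47.5 z [31. 64. 71.] rib [572.3 432.6] 47 35 -62.6
cup 0.65 [363. 131.  22.  26.] [ 765.4 -137.3] 62 58 -0.8 z [ 2. 38. 70.] rib [ 764.7 -137.7] 58 53 -9.3
cup 0.29 [391. 231.  33.  20.] [ 486.9 -242.4] 98 50 -89.5 z [ 7. 14. 47.] rib [ 487.3 -244.8] 49 13 -88.5
ball (array([696.6, 225.9]), 25, 24, 68.3)
lamp rib (array([640.4,  11. ]), 48, 14, 85.9)
lamp foot (array([630.3,  12.3]), 149, 141, 87.9) 0.02520417351119908
```

View pics/top2.png

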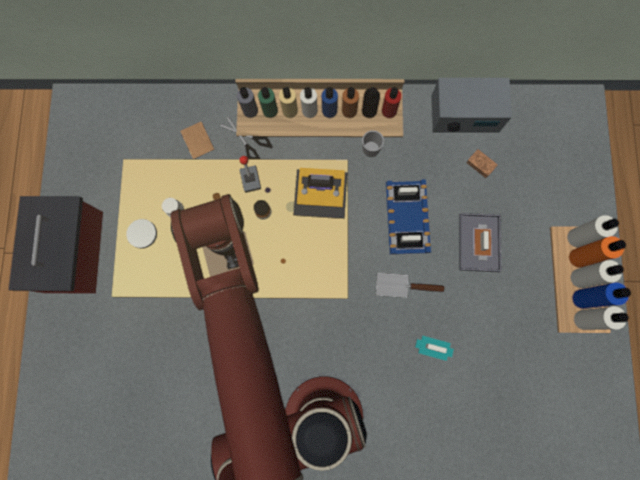

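The final view shows both black plaques in the bracket (408,190 and 410,240), the tan one in the tray (481,243), the lamp home on the mount (321,188), and the switch ball over to on (244,160). The jars and cup are standing.

```bash
python3 -c "
from plant import *
print(job_done())"
```

```text
the job is handed in; nothing more can be done
None
```

The job is handed in at about 39 s with every step done in the order asked: tan plaque flat in the tray, both black plaques (only two were there) pressed home in the bracket, lamp slid home on the studs, switch on, and the jars and cup still standing.

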